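# Clamp the tall notice board upright at the registration desk

### The job

Take the tall white notice board out of the leaning rack, stand it upright on its lower edge in the groove of the bench clamp, about centred between the groove's ends, and then squeeze the clamp's trigger again and again until the sprung pad grips the board firmly against the fixed jaw, with the pad pressed in by half of its travel or more; let go of everything at the end. Move the sliding jaw only by the trigger, and leave the two low boards and everything else on the desk where they stand.

Things in the scene. Friction and masses are not known exactly. Their poses are not given: they have to be found in the camera images.
- board_center (a point): centre of the board to be clamped: plain white rigid plastic, 8 mm thick (its x), 120 mm wide (its y), 150 mm tall (its z, up along the board), about 0.17 kg; 75 mm above its lower edge. The only tall board. It starts in one of the rack's three slots, leaning 30 degrees from vertical with its top towards the rack's -x side; its top 80 mm stand free there
- low_board: white board that stays in the rack: 8 mm thick (x), 120 mm wide (y), 100 mm tall (z); origin at the middle of its lower edge; leans like the tall one
- narrow_board: white board that stays in the rack: 8 mm thick (x), 90 mm wide (y), 100 mm tall (z); origin at the middle of its lower edge; leans like the tall one
- rack: fixed grey plastic rack 280 mm (x) by 150 mm (y), origin under its centre; three slots 70 mm apart along x, floors 22 mm up, each 16 mm wide and leaning 30 degrees with the top towards -x, the robot's side; the plates the boards lean on reach 70 mm up along the boards, the rear lips 25 mm
- clamp: one-hand bar clamp bolted to the desk; origin on the desk under the fixed jaw's face, x along the bar from the grip to the fixed jaw, z up. Fixed jaw's face: x = 0, 95 mm high. Groove's lip: 42 mm high, flared to 52 mm at x = -30 mm. Black housing with grip and trigger on it: x = -180 to -95 mm, 100 mm high. The bar sticks out behind to x = -250 mm
- groove (a point): middle of the floor of the groove between lip and fixed jaw: 110 mm long along the clamp's y, 16 mm wide (8 mm either way from here along the clamp's x), 12 mm above the desk; axes as the clamp's. A board set down here has its centre 75 mm above this point; the pad later pushes it 4 mm on, towards the fixed jaw
- squeeze (a point): 165 mm above the desk, midway between the outer faces of fixed grip and fully squeezed trigger; axes as the clamp's. The grip's outer face stays 14.5 mm from here along -x; the trigger's is about 34 mm away along +x at rest, 14.5 mm when squeezed. Fingers opened to 80 mm or more, centred here, pointing down, closing along x, squeeze it. Handles are 24 mm wide, 190 mm high
- trigger (a joint): angle of the trigger, a steel bar hinged 95 mm above the desk beside the fixed grip: 0 at rest, 0.28 rad fully squeezed towards the grip. A spring returns it. A full squeeze takes 10 to 20 N at the squeeze point and moves the jaw on by about 8 mm, where it stays; 4 to 8 squeezes are needed. More do no harm: the jaw stops, and the trigger then no longer moves all the way
- jaw: sliding jaw on the bar, a black block 34 mm wide and 40 mm tall; origin at the centre of its front face, 66 mm above the desk; x points to the fixed jaw. A brake of 14 N holds it where the trigger has moved it. Fingers must not push it
- pad_face (a point): centre of the front face of the sprung rubber pad, a disc 30 mm across on the sliding jaw, 66 mm above the desk; it stands 21 mm ahead of the jaw's face when free. At the start it is 32 to 52 mm from the fixed jaw's face
- pad (a joint): how far the pad is pressed back into the sliding jaw against its spring (900 N/m): 0 when free, at most 12 mm (0.012); 6 mm is half of its travel
- sanitiser: bystander: clear bottle, 60 mm across, 150 mm tall; origin under its centre
- label_roll: bystander: paper label roll lying flat, 90 mm across, 50 mm tall; origin under its centre
- stapler: bystander: stapler 130 mm by 34 mm, 50 mm tall; origin under its centre
- mouse: bystander: round computer mouse, 66 mm across, 34 mm tall; origin under its centre
- pen_cup: bystander: grey pen cup, 74 mm across, 100 mm tall; origin under its centre
- tube_box: bystander: cardboard box of sample tubes, 130 mm by 100 mm, 92 mm tall; origin under its centre
- phone: bystander: phone lying flat, 150 mm by 72 mm; origin under its centre

How it is judged:
On the way, in this order (a step that is already met when the one before it is completed fails the run):
1. the tall board stands in the clamp's groove, within 17 degrees of upright, while the pad is not yet pressed in (x of board_center in the frame of groove between -0.014 and 0.014 m and y of board_center in the frame of groove between -0.025 and 0.025 m and z of board_center in the frame of groove between 0.069 and 0.08 m and angle between board_center's own z axis and vertical below 0.3 rad and angle between the x axis of board_center and the x axis of clamp, either way round below 0.15 rad and value of joint pad below 0.002 m), for 0.2 s.
2. the pad is pressed in by at least 5 mm (value of joint pad above 0.005 m), for 0.1 s.
At the end, for the whole second after the job is handed in: The tall board stands on the groove's floor (within 5 mm), upright and flat to the fixed jaw within 3.4 degrees, within 25 mm of the groove's middle along it; the pad stays pressed in over 5 mm, the trigger is back at rest; the low boards are within 20 mm of where they were (x of board_center in the frame of groove between 0.001 and 0.007 m and y of board_center in the frame of groove between -0.025 and 0.025 m and z of board_center in the frame of groove between 0.071 and 0.08 m and angle between board_center's own z axis and vertical below 0.06 rad and angle between the x axis of board_center and the x axis of clamp, either way round below 0.06 rad and value of joint pad above 0.005 m and value of joint trigger below 0.06 rad and contact force between jaw and the fingers below 0.5 N and distance of each of low_board, narrow_board from where it was at the start of the episode below 0.02 m); the robot touches nothing.
It fails at once if the sliding jaw or its pad is pushed by the robot with more than 8 N (contact force between any of the fingers, the arm and jaw above 8 N).
It fails at once if a low board is pulled out or pushed by more than 30 mm (distance of any of low_board, narrow_board from where it was at the start of the episode above 0.03 m).
It fails at once if another thing on the desk is moved by more than 50 mm (distance of any of sanitiser, label_roll, stapler, mouse, pen_cup, tube_box, phone from where it was at the start of the episode above 0.05 m).
It also fails if it takes over 58 s, if anything falls off the work surface, if the arm or the gripper's body presses on something with over 40 N, if the wrist force passes 120 N, or if a joint passes its speed limit or range.

### The arm

A 7-joint arm with a two-finger parallel gripper is mounted at the origin on the work surface. World frame = base frame: x ahead of the robot, y to its left, z up, the work surface at z = 0. Lengths are in m, angles in rad, forces in N, time in s.
With the tool pointing down it reaches from about 0.425 to 1.025 m from the base axis. Payload 9.4 kg.
Tool frame: the origin (TCP) lies on the centre line of the jaws, within the pads' length; the fingertips stand 11 mm ahead of it and the grasp point (between the pads) lies 8 mm behind it (robot.tcp_to_tips is the distance from the TCP to the fingertips, in m); z points along the fingers, y is the line along which they close (so a half turn about z gives the same grasp; the last joint's range is limited). The gripper opens to 85 mm and grips with 20 to 120 N. Pads are 22 mm wide; open, the fingers measure 114 mm over their backs; the gripper's body (76 mm by 85 mm) begins 54 mm behind the grasp point. The pads swing forward as they close: fully open they stand 13 mm farther back than shut.
Start: joints at [-0.077, 0.599, -0.003, 1.599, 0.002, 0.943, -0.08], TCP at [0.725, -0, 0.242] pointing down, gripper open.
Joint ranges: [-2.57, 2.57], [-0.35, 1.97], [-1.29, 1.29], [0.11, 2.56], [-1.05, 4.19], [0.11, 1.86], [-2.63, 2.63]. Speed limits (rad/s): [2.22, 2.22, 3.01, 3.01, 3.14, 3.14, 3.14].

### API

Orientations are given as a unit quaternion [x, y, z, w].
In Python, from bench import robot gives the robot as it stands.
- The arm moves only by the tool send_rows, never from a script. Its argument "plan" is a list of rows, each a list of 2 entries, a list of its own where there are three numbers: the shift along the tool's x, y, z in mm, then the turn about the tool's z in rad. In form: [[[dx, dy, dz], twist], ...]. A call has 1 to 12 rows; each row is the pose to reach, as a shift and turn from the pose commanded when the call began, along the tool's axes at that moment; what a row does not reach only later rows make up. A row lasts 1/8 s, in which the tool goes at most 62.5 mm and 10.7 degrees, less where a joint would pass 70% of its speed; a pose out of reach is approached as far as the arm can. A call with a gripper value outside its range is refused whole. "claw" is the finger opening in mm, from 0 to 85.4, set as the call begins (left out, the last holds). The fingers move at their own pace and stop on an object; "grip_force" is the grip in N (left out, the last holds). Time passes only in rows, so rows that repeat a pose let the fingers close. It gives the time, the measured TCP pose, the force, the opening and the grip force at its end, in the units of the state.
- robot.get_state(): the state, without advancing time (a new reading comes with each control period).
- robot.read_camera(name): name is "scene" or "side" or "wrist"; returns a dict with "image" (400x640x3 uint8, red, green, blue), "camera_matrix" (3x3 intrinsics, pixels), "k1" (the pictures are not rectified: a ray, as slopes to the right and down, at radius r is drawn at 1 + k1 r^2 times it, then the intrinsics apply), "world_from_camera" (4x4, takes a point from camera to world coordinates); the wrist camera has in their place "tool_from_camera" (4x4, takes a point from camera to tool coordinates, whose origin is the TCP and whose axes are the flange's). Camera axes: x right, y down, z forward; pixel columns grow to the right and rows downward; lengths in m; the calibration is good to about 2 mm. A picture is of the moment at which its call begins: read the wrist's pose just before it. There is no depth.
- robot.sign_off(): hands the job in; it is judged then, once.
The state is a dict: "time_s": time; "joint_positions": joint angles; "qd": joint speeds; "joint_efforts": joint torques, N m; "tcp_pos": TCP position; "ee_rot": TCP orientation; "ft_force": force on the tool from outside, world axes, zero at the start; "ft_torque": the same for the moment, N m; "width": opening from 0.0 (shut) to 1.0 (fully open); "grasp_force": force on a finger pad.
Only numpy, scipy, OpenCV 4.12 (cv2) and the standard library are available. Lean on these libraries where they do the work, as an engineer would, in place of code of your own. Each camera call takes 0.05 s, during which the arm holds its last target. There are 200 camera calls.

## Working session

There is one attempt and no reset: what is moved stays moved. The work goes in short steps, Python scripts to look and compute and a tool call to move; the robot and the scene stay as the last step left them, time stands still between calls to the robot, and variables do not carry over. Pictures are saved under pics/ and viewed, at most 10 in all, crops included, and the job is handed in when it is done.

Besides the shell and the picture viewer there is one more tool, called after ">>>" by a JSON object that holds its "name" and its "arguments". send_rows: Moves the arm, as the interface text tells. Its arguments: {"type":"object","properties":{"plan":{"type":"array","items":{"type":"array"}},"claw":{"type":"number"},"grip_force":{"type":"number"}},"required":["plan"]}

```bash
mkdir -p pics; ls
cat > h.py <<'E'
import numpy as np, cv2
from scipy.spatial.transform import Rotation as R
from bench import robot
def shot(n,f):
    s=robot.get_state(); c=robot.read_camera(n); cv2.imwrite(f'pics/{f}.png',c['image'][:,:,::-1])
    T=c.get('world_from_camera')
    if T is None:
        W=np.eye(4);W[:3,:3]=R.from_quat(s['ee_rot']).as_matrix();W[:3,3]=s['tcp_pos'];T=W@np.array(c['tool_from_camera'])
    np.savez(f'pics/{f}.npz',K=c['camera_matrix'],k1=c['k1'],T=T)
    return c['image']
def ray(f,u,v):
    z=np.load(f'pics/{f}.npz');K=z['K']
    d=cv2.undistortPoints(np.array([[[u,v]]],float),K,np.array([float(z['k1']),0,0,0]))[0,0]
    T=z['T'];return T[:3,3],T[:3,:3]@np.array([d[0],d[1],1])
def onz(f,u,v,h):
    o,d=ray(f,u,v);return o+d*(h-o[2])/d[2]
def tri(a,b):
    (o,d),(p,e)=ray(*a),ray(*b)
    s=np.linalg.lstsq(np.c_[d,-e],p-o,rcond=None)[0]
    x,y=o+d*s[0],p+e*s[1];return (x+y)/2,np.linalg.norm(x-y)
def proj(f,P):
    z=np.load(f'pics/{f}.npz');T=np.linalg.inv(z['T'])
    return cv2.projectPoints(np.array(P,float).reshape(-1,3),cv2.Rodrigues(T[:3,:3])[0],T[:3,3],z['K'],np.array([float(z['k1']),0,0,0]))[0][:,0]
E
python3 - <<'E'
from h import *
a=shot('scene','s0');b=shot('side','d0');c=shot('wrist','w0')
for f in('s0','d0','w0'):
    z=np.load(f'pics/{f}.npz');print(z['T'].round(3).tolist(),z['K'].round(1).tolist(),z['k1'])
print(robot.get_state())
E
```

```text
pics
[[0.0, 0.636, -0.772, 1.668], [1.0, 0.002, 0.002, -0.09], [0.003, -0.772, -0.636, 1.014], [0.0, 0.0, 0.0, 1.0]] [[471.2, 0.0, 324.1], [0.0, 471.2, 197.5], [0.0, 0.0, 1.0]] -0.07617700066482229
[[-0.927, -0.195, 0.32, 0.189], [-0.375, 0.504, -0.778, 0.804], [-0.009, -0.841, -0.54, 0.721], [0.0, 0.0, 0.0, 1.0]] [[390.5, 0.0, 319.8], [0.0, 390.5, 193.7], [0.0, 0.0, 1.0]] -0.07606007192045881
[[1.0, 0.0, -0.001, 0.725], [-0.0, -0.966, -0.26, 0.066], [-0.001, 0.26, -0.966, 0.374], [0.0, 0.0, 0.0, 1.0]] [[291.2, 0.0, 319.2], [0.0, 291.2, 199.1], [0.0, 0.0, 1.0]] -0.024336017909189493
{'time_s': 0.15, 'joint_positions': array([-0.07670138,  0.59993884, -0.00251976,  1.59990965,  0.00180494,
        0.94291665, -0.07978118]), 'qd': array([ 0.00030108, -0.00368224, -0.0007327 , -0.00273734,  0.00050852,
       -0.00104412,  0.00027876]), 'joint_efforts': array([ 2.03994307e-03, -7.76993966e+01,  1.56661626e+00, -2.58236039e+01,
        1.25704729e-02,  6.78423472e-03, -1.49589243e-05]), 'tcp_pos': array([ 7.24674730e-01, -1.98961932e-05,  2.41630523e-01]), 'ee_rot': array([ 7.07084772e-01,  7.07128548e-01, -4.57363264e-04, -3.65436712e-04]), 'ft_force': array([ 0.36540718, -0.2410104 , -0.36423862]), 'ft_torque': array([ 0.02114856,  0.02216182, -0.00759925]), 'grasp_force': 0.0, 'width': 0.9996873028656831}
```

View pics/s0.png

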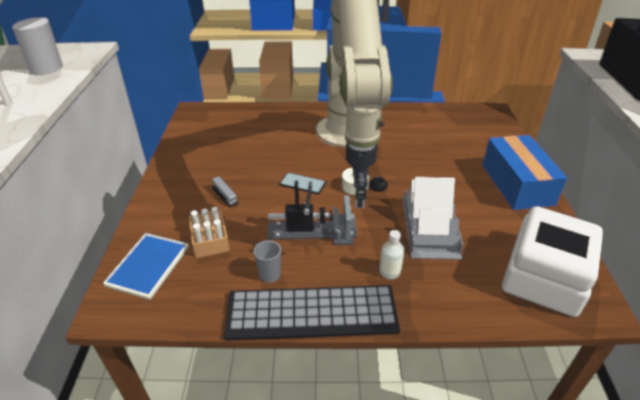

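View pics/d0.png

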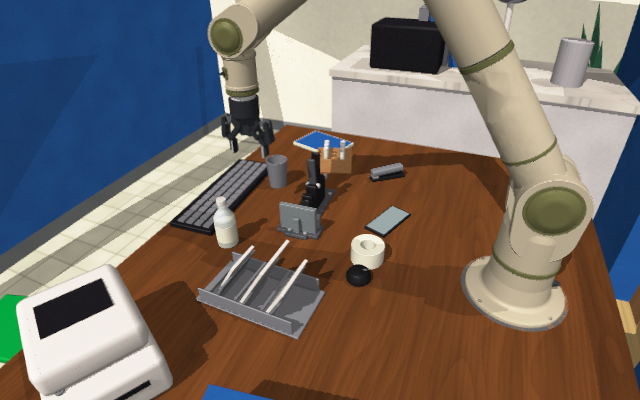

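The scene view shows the clamp at about (310,220) with its bar roughly along world +y, and the rack at (432,220). In the side view the middle board, (243,303) to (288,241), is the longest. I'll enlarge both views.

Run:
```python
from h import *
s=cv2.imread('pics/s0.png');d=cv2.imread('pics/d0.png')
a=cv2.resize(s[165:265,260:470],(800,381),interpolation=cv2.INTER_CUBIC)
cv2.imwrite('pics/m1.png',a)
b=cv2.resize(d[140:340,190:350],(480,600),interpolation=cv2.INTER_CUBIC)
cv2.imwrite('pics/m2.png',b)
```

```text
(no output)
```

View pics/m1.png

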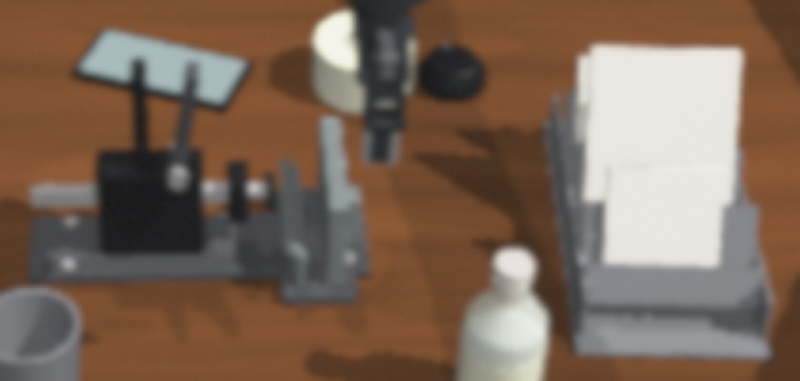

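View pics/m2.png

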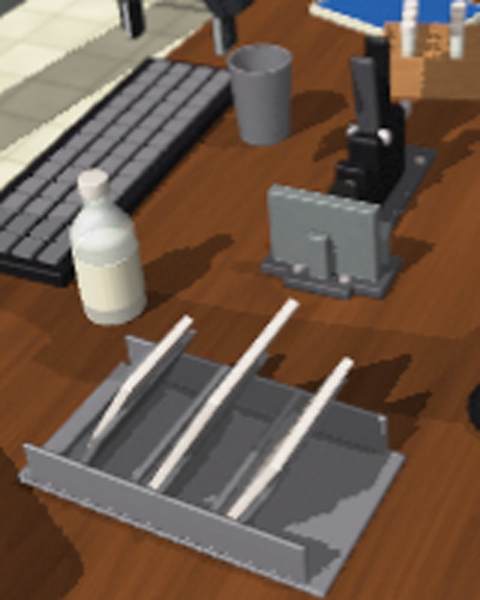

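The tall board is in the middle slot. Its top corners in the scene view are at about (415.6,176.8) and (454.8,177.6). The fixed jaw's top edge in the side view runs from (280,202) to (318,208). The handle tops in the scene view are at about (296,181) and (310,182).

Run:
```python
from h import *
S=lambda u,v:(260+u*210/800,165+v*100/381)
D=lambda u,v:(190+u/3,140+v/3)
p=lambda n,x:print(n,np.round(x,4))
p('boardtop',[onz('s0',*S(593,45),.152),onz('s0',*S(742,48),.152)])
print('board side',[onz('d0',*D(*q),.152).round(4) for q in((290,300),(298,304))])
print('rack bottom scene',[onz('s0',*S(*q),0).round(4) for q in((582,354),(770,354))])
print('rack bottom side', [onz('d0',*D(*q),0).round(4) for q in((20,480),(322,595),(402,460))])
print('jaw top side',[onz('d0',*D(*q),.095).round(4) for q in((270,187),(387,205),(380,208))])
print('jaw top scene',[onz('s0',*S(*q),.095).round(4) for q in((322,118),(338,118),(330,190),(348,190))])
print('lip top scene',[onz('s0',*S(*q),.052).round(4) for q in((282,160),(295,160),(290,245),(305,248))])
print('handle tops',[onz('s0',*S(*q),.19).round(4) for q in((131,60),(145,60),(184,64),(199,64))])
print('base corners',[onz('s0',*S(*q),.0).round(4) for q in((280,298),(355,300),(30,278))])
print('base side',[onz('d0',*D(*q),.0).round(4) for q in((262,270),(390,295))])
print('house top',[onz('s0',*S(*q),.1).round(4) for q in((97,152),(200,150))])
```

```text
boardtop [[0.5217 0.1918 0.152 ]
 [0.5251 0.3117 0.152 ]]
board side [array([0.523 , 0.1928, 0.152 ]), array([0.5152, 0.1949, 0.152 ])]
rack bottom scene [array([0.7159, 0.1735, 0.    ]), array([0.7166, 0.3202, 0.    ])]
rack bottom side [array([0.7158, 0.3171, 0.    ]), array([0.4425, 0.3249, 0.    ]), array([0.4366, 0.1811, 0.    ])]
jaw top side [array([ 0.649, -0.014,  0.095]), array([ 0.5332, -0.0267,  0.095 ]), array([ 0.5374, -0.0198,  0.095 ])]
jaw top scene [array([ 0.545 , -0.0245,  0.095 ]), array([ 0.545 , -0.0116,  0.095 ]), array([ 0.6326, -0.0213,  0.095 ]), array([ 0.6326, -0.0074,  0.095 ])]
lip top scene [array([ 0.5471, -0.0562,  0.052 ]), array([ 0.5471, -0.0455,  0.052 ]), array([ 0.6488, -0.0517,  0.052 ]), array([ 0.6522, -0.0401,  0.052 ])]
handle tops [array([ 0.5924, -0.1731,  0.19  ]), array([ 0.5924, -0.1625,  0.19  ]), array([ 0.5972, -0.133 ,  0.19  ]), array([ 0.5972, -0.1217,  0.19  ])]
base corners [array([ 0.655 , -0.0588,  0.    ]), array([0.6572, 0.0008, 0.    ]), array([ 0.633 , -0.2597,  0.    ])]
base side [array([ 0.659 , -0.0023,  0.    ]), array([ 0.5254, -0.0126,  0.    ])]
house top [array([ 0.5938, -0.2032,  0.1   ]), array([ 0.5911, -0.1222,  0.1   ])]
```

View pics/w0.png

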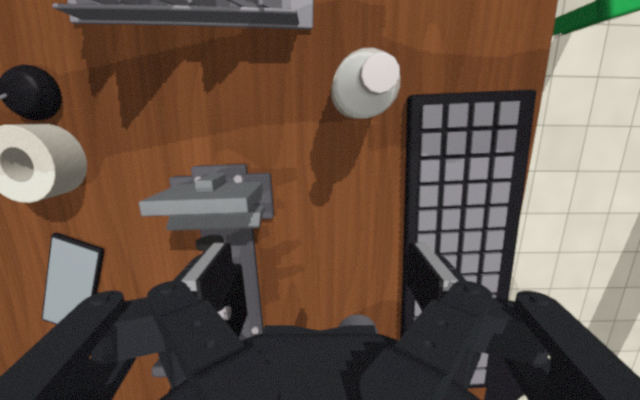

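Wrist view: clamp jaw top edge at (142–262, ~210), bottle at (367,83), rack at the top edge. Next I'll raise the wrist over the clamp for a straight-down look.

>>> {"name": "send_rows", "arguments": {"plan": [[[-6,-27,-24],0],[[-14,-62,-56],0],[[-22,-100,-90],0],[[-28,-125,-112],0],[[-30,-135,-120],0],[[-30,-135,-120],0],[[-30,-135,-120],0]]}}

```text
time_s: 1.02
tcp_pos: [0.5905, -0.0295, 0.3611]
ee_rot: [0.707, 0.707, -0.0, -0.001]
ft_force: [0.2, 1.0, 0.3]
width: 1.001
grasp_force: 0.0
```

Run:
```python
from h import *
a=shot('wrist','w1');print(robot.get_state()['tcp_pos'],robot.get_state()['time_s'])
cv2.imwrite('pics/w1c.png',cv2.resize(a[50:350,190:450,::-1],None,fx=2,fy=2,interpolation=cv2.INTER_CUBIC))
```

```text
[ 0.59050592 -0.02956835  0.36094673] 1.075
```

View pics/w1c.png

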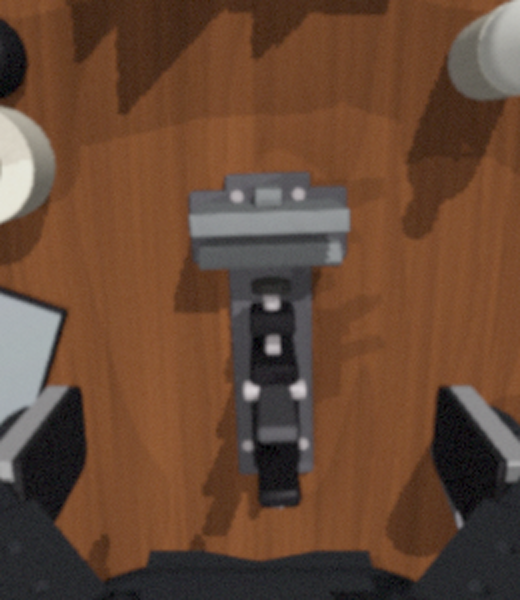

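Crop (px = 190+u/2, 50+v/2): jaw's top face spans u 190–349 with its inner edge at v ≈ 234 (left) to 230 (right), base centre line runs (271,266) to (276,472), and handles end at (280,490).

Run:
```python
from h import *
C=lambda u,v:(190+u/2,50+v/2)
P=lambda n,h,*q:print(n,*[onz('w1',*C(*x),h).round(4).tolist()[:2] for x in q])
P('jaw inner',.095,(193,234),(349,230)); P('jaw outer',.095,(190,210),(349,206))
P('base L/R',.006,(232,268),(240,472)); P('base R',.006,(310,265),(312,472))
P('lip',.052,(197,268),(345,264))
P('grip top',.19,(258,503),(299,503),(260,480),(298,478));P('trig',.19,(259,440),(298,439),(258,390),(297,390))
g=cv2.cvtColor(cv2.imread('pics/w1.png'),cv2.COLOR_BGR2GRAY).astype(float)
for u in range(288,364,10): 
    col=g[140:185,u];d=np.diff(cv2.GaussianBlur(col.reshape(-1,1),(1,3),0)[:,0]); print(u,[ (140+i,int(d[i])) for i in range(len(d)) if abs(d[i])>9])
```

```text
jaw inner [0.5455, -0.0254] [0.6527, -0.0226]
jaw outer [0.5439, -0.009] [0.6521, -0.0062]
base L/R [0.5678, -0.0684] [0.573, -0.265]
base R [0.6344, -0.0657] [0.641, -0.265]
lip [0.5429, -0.0585] [0.6574, -0.0553]
grip top [0.5904, -0.1723] [0.6149, -0.1723] [0.5916, -0.1567] [0.614, -0.1554]
trig [0.591, -0.1305] [0.6135, -0.1298] [0.5904, -0.0992] [0.6124, -0.0991]
288 [(156, 14), (157, 14), (166, -12), (167, -23), (168, -23), (169, -10)]
298 [(155, 14), (156, 15), (166, -19), (167, -29), (168, -23), (169, -10), (172, 13), (173, 11)]
308 [(143, 16), (144, 24), (145, 20), (149, -16), (150, -25), (151, -20), (155, 16), (156, 16), (165, -9), (166, -23), (167, -31), (168, -19), (172, 10)]
318 [(143, 11), (144, 11), (155, 16), (156, 14), (165, -13), (166, -27), (167, -28), (168, -14), (171, 10), (172, 9)]
328 [(142, 10), (143, 15), (144, 15), (151, -9), (154, 14), (155, 15), (156, 9), (165, -18), (166, -29), (167, -23), (171, 9)]
338 [(142, 22), (143, 28), (144, 20), (148, -16), (149, -24), (150, -18), (154, 17), (155, 14), (164, -10), (165, -21), (166, -27), (167, -18), (171, 10)]
348 [(154, 14), (155, 14), (164, -14), (165, -27), (166, -26), (167, -13), (170, 11), (171, 9), (182, -9)]
358 [(153, 14), (154, 15), (164, -15), (165, -20), (166, -11), (169, 12), (170, 15), (171, 13), (179, -14), (180, -21), (181, -17)]
```

Clamp: yaw about 91.6°, groove near (0.600, -0.032), squeeze point near (0.603, -0.158). Now I'll go above the tall board.

>>> {"name": "send_rows", "arguments": {"plan": [[[20,-4,6],0.003],[[60,-10,20],0.006],[[108,-19,36],0.012],[[158,-28,52],0.018],[[206,-37,68],0.022],[[248,-44,82],0.026],[[274,-49,89],0.028],[[282,-50,90],0.028],[[282,-50,90],0.028],[[282,-50,90],0.028]], "claw": 58, "grip_force": 30}}

```text
time_s: 2.33
tcp_pos: [0.5407, 0.2505, 0.2724]
ee_rot: [0.718, 0.696, -0.0, 0.0]
ft_force: [0.0, -0.6, 0.1]
width: 0.681
grasp_force: 0.0
```

Run:
```python
from h import *
a=shot('wrist','w2');s=robot.get_state();print(s['tcp_pos'],s['time_s'],s['width'])
print(proj('w2',[[.5225,.192,.152],[.525,.312,.152],[.537,.252,.135]]))
cv2.imwrite('pics/w2c.png',a[:,:,::-1])
```

```text
[0.54065363 0.25050873 0.27252081] 2.375 0.675910105921252
[[301.49802547 256.53856751]
 [297.91780276 126.37318574]
 [314.84983289 190.49463218]]
```

View pics/w2c.png

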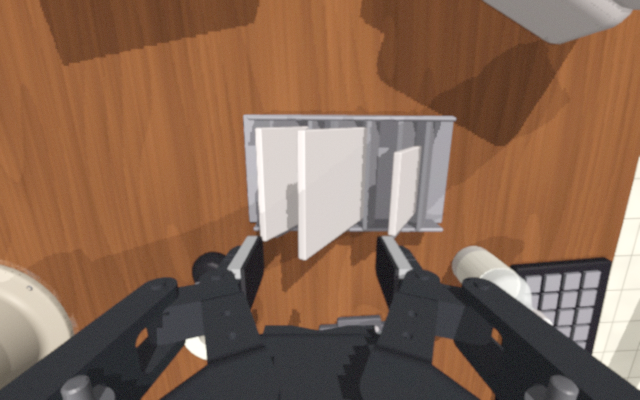

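The picture matches: the tall board's top edge runs (299,132)–(300,256), close to the predicted line. Neighbours are clear of the fingers. Descending now.

>>> {"name": "send_rows", "arguments": {"plan": [[[0,-2,25],0],[[0,-2,65],0],[[0,-2,105],0],[[0,-2,135],0],[[0,-2,149],0],[[0,-2,149],0],[[0,-2,149],0]]}}

```text
time_s: 3.25
tcp_pos: [0.5387, 0.2521, 0.1245]
ee_rot: [0.717, 0.697, 0.001, 0.0]
ft_force: [0.7, -0.8, -0.1]
width: 0.682
grasp_force: 0.0
```

>>> {"name": "send_rows", "arguments": {"plan": [[[0,0,0],0],[[0,0,0],0],[[0,0,0],0],[[0,0,0],0],[[0,0,0],0],[[0,0,0],0]], "claw": 5, "grip_force": 25}}

```text
time_s: 4.0
tcp_pos: [0.5406, 0.2523, 0.1252]
ee_rot: [0.717, 0.697, 0.003, 0.001]
ft_force: [2.9, -1.9, 9.0]
width: 0.308
grasp_force: 21.7
```

>>> {"name": "send_rows", "arguments": {"plan": [[[0,-4,-7],0],[[0,-10,-17],0],[[0,-16,-28],0],[[0,-22,-38],0],[[0,-28,-49],0],[[0,-34,-60],0],[[0,-40,-71],0],[[0,-42,-85],0],[[0,-44,-105],0],[[0,-44,-130],0],[[0,-44,-140],0],[[0,-44,-140],0]]}}

```text
time_s: 5.5
tcp_pos: [0.4939, 0.2534, 0.2636]
ee_rot: [0.717, 0.697, 0.0, 0.0]
ft_force: [-0.5, -0.3, -2.3]
width: 0.086
grasp_force: 24.4
```

Run:
```python
from h import *
a=shot('side','d3');b=shot('scene','s3');s=robot.get_state();print(s)
m=np.hstack([cv2.resize(a[100:350,180:400],(400,454)),cv2.resize(b[110:270,340:480],(400,457))[:454]])
cv2.imwrite('pics/m3.png',m[:,:,::-1])
```

```text
{'time_s': 5.6, 'joint_positions': array([-0.52069313,  0.37306656, -0.07496066,  1.96668786,  0.03783436,
        0.8045221 , -0.64472884]), 'qd': array([-4.29366964e-04,  1.02659675e-02, -3.52379300e-04,  2.62945750e-03,
        1.11241642e-03,  4.17691432e-04,  1.81852205e-05]), 'joint_efforts': array([ 1.90149952e-02, -5.86958528e+01,  2.30087517e-01, -2.40086728e+01,
        1.43204362e-02,  1.64924562e-02,  2.03323427e-03]), 'tcp_pos': array([0.4935189 , 0.25301484, 0.26251498]), 'ee_rot': array([ 7.16913325e-01,  6.97161971e-01, -6.71081738e-04, -1.44305166e-04]), 'ft_force': array([ 0.83065562,  0.10402991, -2.20173655]), 'ft_torque': array([-0.00821397, -0.01943548, -0.01592238]), 'grasp_force': 24.44608211517334, 'width': 0.09039213925976473}
```

View pics/m3.png

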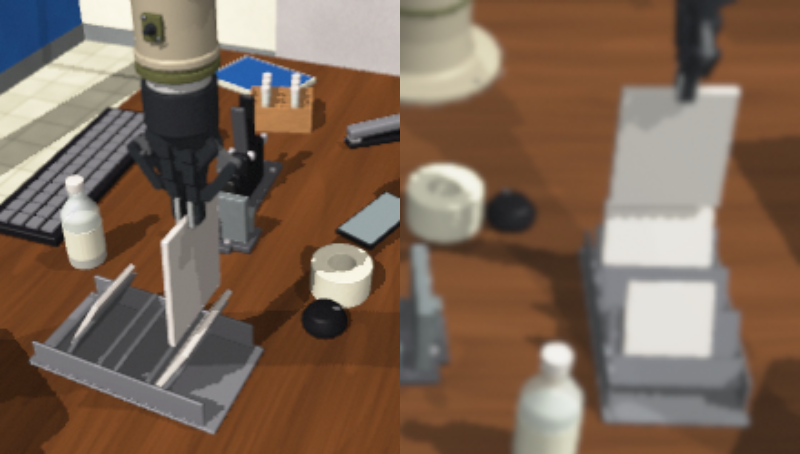

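The board is out, gripped flat (opening 7.7 mm) and hanging upright; both low boards are still in place. I'll triangulate its corners for the height in the grip.

Run:
```python
from h import *
S=lambda u,v:('s3',340+(u-400)/2.857,110+v/2.857)
D=lambda u,v:('d3',180+u*.55,100+v*.5507)
print('topR',tri(S(740,88),D(166,236)));print('botR',tri(S(722,208),D(170,342)))
o=.494-.0
for q in((622,88),(740,88),(605,205),(722,208)):
    c,d=ray(*S(*q)); print((c+d*(o+.004-c[0])/d[0]).round(4))
```

```text
topR (array([0.49521093, 0.30708688, 0.26880748]), np.float64(0.008023582695687878))
botR (array([0.50118297, 0.31283653, 0.11694515]), np.float64(0.009081416481120165))
[0.498  0.1872 0.2665]
[0.498  0.3098 0.2675]
[0.498  0.1877 0.1147]
[0.498  0.3183 0.111 ]
```

>>> {"name": "send_rows", "arguments": {"plan": [[[0,0,-25],0.0],[[-10,4,-55],0.08],[[-35,14,-68],0.22],[[-70,29,-68],0.38],[[-110,45,-68],0.55],[[-150,62,-68],0.72],[[-190,79,-68],0.89],[[-225,93,-68],1.06],[[-253,105,-68],1.22],[[-272,113,-68],1.37],[[-282,117,-68],1.48],[[-283,117,-68],1.51]], "grip_force": 60}}

```text
time_s: 7.1
tcp_pos: [0.6027, -0.0336, 0.3301]
ee_rot: [1.0, 0.015, -0.001, 0.0]
ft_force: [-0.0, 1.0, -2.9]
width: 0.073
grasp_force: 58.1
```

Run:
```python
from h import *
a=shot('side','d4');b=shot('scene','s4');c=shot('wrist','w4');s=robot.get_state();print(s['tcp_pos'],R.from_quat(s['ee_rot']).as_matrix().round(3).tolist(),s['width'],s['time_s'])
m=np.hstack([cv2.resize(a[80:260,220:380],(400,450)),cv2.resize(b[110:270,260:400],(400,457))[:450]])
cv2.imwrite('pics/m4.png',m[:,:,::-1])
```

```text
[ 0.60271269 -0.03210961  0.33065556] [[0.999, 0.035, -0.001], [0.035, -0.999, 0.0], [-0.001, -0.0, -1.0]] 0.07361264127969669 7.25
```

View pics/m4.png

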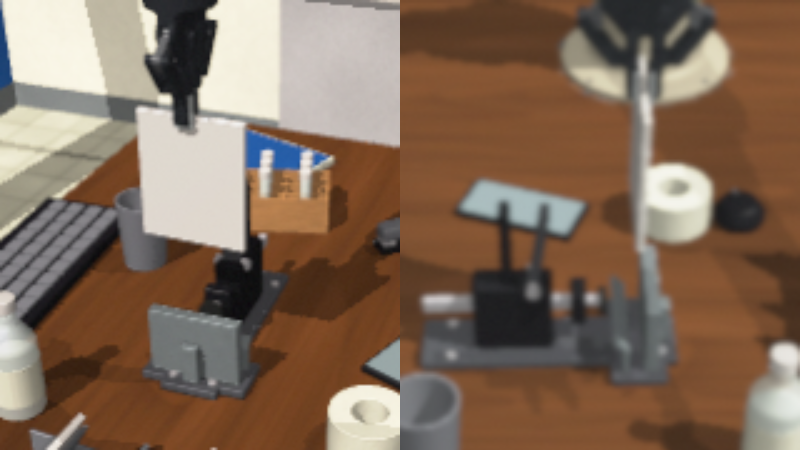

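The board hangs upright above the groove: side-view corners in the crop are at about (138,108), (243,125), (143,232) and (247,248). It is edge-on in the scene view at (641,60–248).

Run:
```python
from h import *
D=lambda u,v:('d4',220+u*.4,80+v*.4)
S=lambda u,v:('s4',260+(u-400)/2.857,110+v/2.857)
for q in((138,107),(244,124),(142,232),(248,250)):
    c,d=ray(*D(*q)); print((c+d*(-.028-c[1])/d[1]).round(4))
for q in((636,248),(646,248)):
    c,d=ray(*S(*q)); print('s bottom',(c+d*(.66-c[0])/d[0]).round(4),onz('s4',*S(*q)[1:],.18))
# jaw in side image same way: top outer edge
for q in((150,307),(248,322)):print('jaw',onz('d4',*D(*q)[1:],.095))
```

```text
[ 0.6532 -0.028   0.3329]
[ 0.5347 -0.028   0.3319]
[ 0.6598 -0.028   0.1829]
[ 0.5321 -0.028   0.1869]
s bottom [ 0.66   -0.0365  0.1861] [ 0.65254646 -0.03607635  0.18      ]
s bottom [ 0.66   -0.0268  0.1861] [ 0.65251944 -0.02630842  0.18      ]
jaw [ 0.64794993 -0.01181306  0.095     ]
jaw [ 0.53177136 -0.02478135  0.095     ]
```

>>> {"name": "send_rows", "arguments": {"plan": [[[1,1,15],0],[[3,1,45],0],[[3,1,80],0],[[3,1,108],0],[[3,1,125],0],[[3,1,136],0],[[3,1,145],0],[[3,1,150],0],[[3,1,155],0],[[3,1,160],0],[[3,1,160],0]]}}

```text
time_s: 8.62
tcp_pos: [0.606, -0.0338, 0.1711]
ee_rot: [1.0, 0.016, -0.0, 0.0]
ft_force: [-0.5, 0.5, -2.0]
width: 0.075
grasp_force: 58.0
```

>>> {"name": "send_rows", "arguments": {"plan": [[[0,0,2],0],[[0,0,4],0],[[0,0,6],0],[[0,0,8],0],[[0,0,9],0],[[0,0,9],0]]}}

```text
time_s: 9.38
tcp_pos: [0.6061, -0.0338, 0.1622]
ee_rot: [1.0, 0.016, -0.0, 0.0]
ft_force: [-0.6, -0.2, -1.6]
width: 0.072
grasp_force: 58.0
```

>>> {"name": "send_rows", "arguments": {"plan": [[[0,0,1],0],[[0,0,2],0],[[0,0,3],0],[[0,0,4],0],[[0,0,4],0]]}}

```text
time_s: 10.0
tcp_pos: [0.6087, -0.034, 0.1605]
ee_rot: [1.0, 0.016, 0.003, -0.0]
ft_force: [3.6, -0.4, 14.5]
width: 0.071
grasp_force: 60.4
```

Run:
```python
from h import *
a=shot('side','d5');s=robot.get_state();print(s['tcp_pos'],s['ft_force'],s['time_s'])
g=a.astype(int);
m=((g.min(2)>150)&(g.max(2)-g.min(2)<40)).astype(np.uint8)
m[:100]=0
n,l,st,ce=cv2.connectedComponentsWithStats(m)
for i in range(1,n):
    if st[i,4]>800: print(st[i],ce[i])
b=shot('scene','s5')
mm=np.hstack([cv2.resize(a[80:260,220:380],(400,450)),cv2.resize(b[110:270,260:400],(400,457))[:450]])
cv2.imwrite('pics/m5.png',mm[:,:,::-1])
```

```text
[ 0.60865409 -0.03392842  0.16046157] [ 2.63551908  0.59778477 14.18463453] 10.05
[224 100  53  19 813] [250.37269373 108.        ]
[ 307  100  194   58 7445] [408.64916051 121.92867696]
[ 543  105   92  104 4674] [590.52011125 142.66581087]
[   0  121  264  164 4971] [141.96499698 188.86662643]
[   16   165   215   235 13359] [ 95.844674   321.10352571]
[277 178  40  31 844] [297.10663507 193.54976303]
[351 234  34  35 865] [366.52716763 249.99537572]
```

View pics/m5.png

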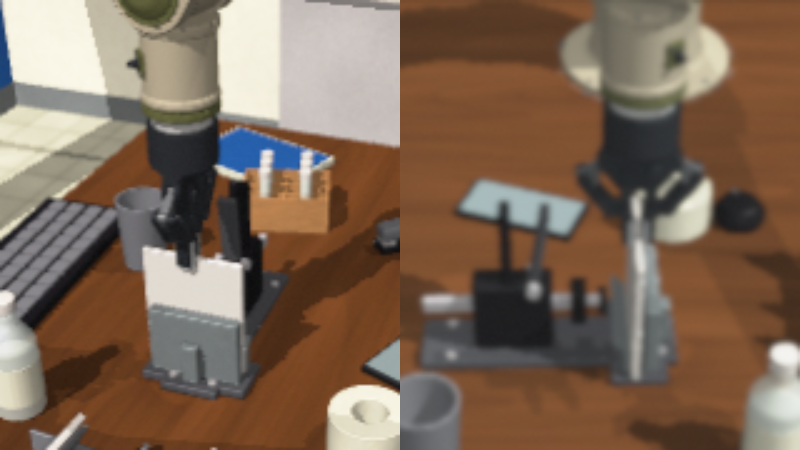

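The board stands in the groove between lip and jaw, and contact was felt at about 14 N. I'll relieve it, nudge it toward the fixed jaw and release.

>>> {"name": "send_rows", "arguments": {"plan": [[[0,0,-1],0],[[0,-1,-2],0],[[0,-2,-2],0],[[0,-2,-2],0]]}}

```text
time_s: 10.6
tcp_pos: [0.6072, -0.0321, 0.1611]
ee_rot: [1.0, 0.016, 0.001, 0.0]
ft_force: [2.0, -0.8, 6.1]
width: 0.073
grasp_force: 59.3
```

>>> {"name": "send_rows", "arguments": {"plan": [[[0,0,0],0],[[0,0,0],0],[[0,0,0],0],[[0,0,0],0]], "claw": 40, "grip_force": 20}}

```text
time_s: 11.1
tcp_pos: [0.6059, -0.0317, 0.1601]
ee_rot: [1.0, 0.016, -0.0, 0.0]
ft_force: [0.7, -0.4, -0.0]
width: 0.47
grasp_force: 0.0
```

>>> {"name": "send_rows", "arguments": {"plan": [[[0,0,-10],0],[[0,0,-30],0],[[0,0,-60],0],[[0,0,-85],0],[[0,0,-100],0],[[0,0,-100],0]]}}

```text
time_s: 11.85
tcp_pos: [0.6064, -0.0318, 0.2614]
ee_rot: [1.0, 0.016, 0.001, -0.0]
ft_force: [-1.0, 0.5, -0.1]
width: 0.467
grasp_force: 0.0
```

Run:
```python
from h import *
a=shot('side','d6');c=shot('wrist','w6');b=shot('scene','s6');s=robot.get_state();print(s['tcp_pos'],s['ft_force'],s['time_s'])
mm=np.hstack([cv2.resize(a[160:260,250:350],(300,300)),cv2.resize(b[140:250,260:370],(300,300))])
mm=np.vstack([mm,cv2.resize(c[100:400,20:620],(600,300))])
cv2.imwrite('pics/m6.png',mm[:,:,::-1])
```

```text
[ 0.60553318 -0.03162623  0.25938606] [-0.72986871 -0.11000968 -0.27884246] 12.0
```

View pics/m6.png

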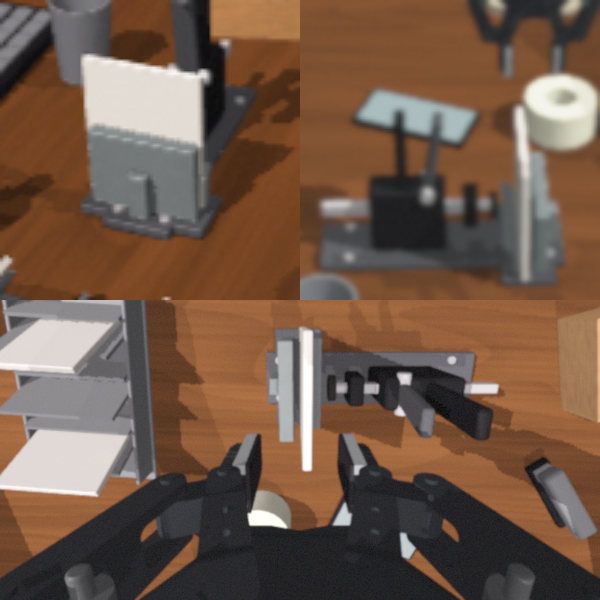

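The board stands upright in the groove, with the handle tops visible at wrist px about (503,228) for the grip and (445,225) for the trigger. That was one picture over the viewing limit of 10, so I'll work from numbers only from here.

Run:
```python
from h import *
print(proj('w6',[[.591,-.1725,.19],[.615,-.1725,.19],[.591,-.1567,.19],[.615,-.156,.19],[.591,-.122,.19],[.615,-.122,.19]]).round(1))
g=cv2.cvtColor(cv2.imread('pics/w6.png'),cv2.COLOR_BGR2GRAY)
for r in range(195,244,4): print(r,' '.join('%3d'%x for x in g[r,420:532:3]))
```

```text
[[504.6 238.8]
 [511.1 208.5]
 [484.2 238.3]
 [489.2 207.8]
 [438.8 237. ]
 [443.4 206.4]]
195  75  74  74  79  72  68  61  42  27  20  26  34  32  27  20  29  36  33  30  29  31  48  90  86  87  90  89  85  88  91  88  87  90  82  89 117 119 121
199  70  75  73  72  76  74  70  64  44  16  15  19  29  29  28  27  27  30  30  28  32  32  30  43  76  85  87  93 120 120 116 120 119 118 120 116 119 116
203  77  73  75  71  74  77  78  72  68  54  24  25  18  30  27  30  32  33  29  31  31  28  32  35  28  33  46  79  90  87 101 106 122 123 125 122 123 123
207 175  76  73  69  74  71  77  73  74  75  66  36  22  17   5  13  31  30  31  30  34  32  27  31  29  25  29  34  30  55  78  80  85  89 101 116 119 121
211 231 170  76  76  73  76  70  79 116 120 120 104  24  21  17  22  12  25  30  30  30  31  33  31  33  36  27  52  48  41  41  69  82  78  80  85  81  97
215 201 197  97  73  76  75  73  91 120 129 126 107 101  86  26  26   7  33  34  30  30  26  29  31  26  29  48  64  61  51  48  66  84  80  81  82  81  82
219  82  82 107  81  75  69  70  90 127 129 121  99 107 112 110  79  35  
[... 318 characters left out ...]
  63  36  31  32  26  28  37  54  63  56  51  59  99  95 106 102  87  94 110
231  82 106 115 114 116 106  51  83 110 124 116  84  78  83  82  80  83  83  81  83  80  54  29  36  32  39  51  57  54  40  59  76  79  78  79  79  79  74
235  84 111 114 114 112 113 103  73  90  93 100 102  88  80  79  79  82  80  82  77  90 103  78  55  30  40  48  59  52  36  69  77  76  81  76  76  78  79
239  92 119 123 123 124 125 124 123 121 120 124 122 124 121  88  88  89  84  89  90  88  88  86  88  81  63  50  50  52  67  87  87  88  83  83  85  88  86
243  94 123 124 122 122 126 126 124 124 124 127 124 125 120  89  92  89  90  88  90  91  88  90  86  90  87  85  84  84  85  85  83  82  81  84  85  80  82
```

>>> {"name": "send_rows", "arguments": {"plan": [[[-1,15,0],0],[[-3,50,0],0],[[-5,90,0],0],[[-7,118,0],0],[[-7,127,0],0],[[-7,127,0],0]], "claw": 85, "grip_force": 60}}

```text
time_s: 12.75
tcp_pos: [0.603, -0.1593, 0.2599]
ee_rot: [1.0, 0.016, -0.0, -0.0]
ft_force: [-0.3, 0.1, 0.5]
width: 0.996
grasp_force: 0.0
```

Run:
```python
from h import *
a=shot('wrist','w7');s=robot.get_state();print(s['tcp_pos'],s['ee_rot'],s['width'],s['time_s'])
g=cv2.cvtColor(a,cv2.COLOR_RGB2GRAY)
print(proj('w7',[[.603,-.174,.19],[.603,-.1595,.19],[.603,-.122,.19],[.603,-.1595,.165]]).round(1))
```

```text
[ 0.6031623  -0.15826736  0.25988372] [ 9.99862730e-01  1.65630055e-02 -3.06723421e-04 -3.07679155e-04] 0.9912312339510033 12.8
[[339.2 215.1]
 [319.3 214.5]
 [267.9 212.9]
 [319.3 204.9]]
```

Aligned. Descend and do the first squeeze.

>>> {"name": "send_rows", "arguments": {"plan": [[[0,0,15],0],[[0,0,45],0],[[0,0,75],0],[[0,0,95],0],[[0,0,102],0],[[0,0,102],0]]}}

```text
time_s: 13.55
tcp_pos: [0.6031, -0.1583, 0.1578]
ee_rot: [1.0, 0.017, -0.0, -0.0]
ft_force: [-1.0, 0.0, -0.5]
width: 0.998
grasp_force: 0.0
```

>>> {"name": "send_rows", "arguments": {"plan": [[[0,0,0],0],[[0,0,0],0],[[0,0,0],0],[[0,0,0],0],[[0,0,0],0],[[0,0,0],0],[[0,0,0],0],[[0,0,0],0]], "claw": 20}}

```text
time_s: 14.55
tcp_pos: [0.604, -0.1599, 0.1601]
ee_rot: [1.0, 0.016, 0.001, 0.0]
ft_force: [-0.6, -2.9, 7.8]
width: 0.332
grasp_force: 64.2
```

>>> {"name": "send_rows", "arguments": {"plan": [[[0,0,0],0],[[0,0,0],0],[[0,0,0],0],[[0,0,0],0],[[0,0,0],0]], "claw": 85}}

```text
time_s: 15.18
tcp_pos: [0.6032, -0.1591, 0.1583]
ee_rot: [1.0, 0.016, 0.0, 0.0]
ft_force: [-0.0, -0.6, -0.1]
width: 0.996
grasp_force: 0.0
```

Run:
```python
from h import *
shot('scene','s7');shot('side','d7')
```

```text
(no output)
```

A full squeeze (28.4 mm). Repeat.

>>> {"name": "send_rows", "arguments": {"plan": [[[0,0,0],0],[[0,0,0],0],[[0,0,0],0],[[0,0,0],0],[[0,0,0],0],[[0,0,0],0],[[0,0,0],0]], "claw": 20}}

```text
time_s: 16.15
tcp_pos: [0.6037, -0.1599, 0.1594]
ee_rot: [1.0, 0.016, 0.001, 0.0]
ft_force: [0.2, -2.8, 8.1]
width: 0.335
grasp_force: 63.9
```

>>> {"name": "send_rows", "arguments": {"plan": [[[0,0,0],0],[[0,0,0],0],[[0,0,0],0],[[0,0,0],0],[[0,0,0],0]], "claw": 85}}

```text
time_s: 16.77
tcp_pos: [0.6032, -0.1591, 0.1582]
ee_rot: [1.0, 0.016, -0.0, 0.0]
ft_force: [0.0, 0.4, 0.5]
width: 0.99
grasp_force: 0.0
```

>>> {"name": "send_rows", "arguments": {"plan": [[[0,0,0],0],[[0,0,0],0],[[0,0,0],0],[[0,0,0],0],[[0,0,0],0],[[0,0,0],0],[[0,0,0],0]], "claw": 20}}

```text
time_s: 17.65
tcp_pos: [0.6037, -0.1599, 0.1594]
ee_rot: [1.0, 0.016, 0.001, 0.0]
ft_force: [-0.0, -3.5, 7.0]
width: 0.335
grasp_force: 64.2
```

>>> {"name": "send_rows", "arguments": {"plan": [[[0,0,0],0],[[0,0,0],0],[[0,0,0],0],[[0,0,0],0],[[0,0,0],0]], "claw": 85}}

```text
time_s: 18.27
tcp_pos: [0.6032, -0.1591, 0.1582]
ee_rot: [1.0, 0.016, -0.0, 0.0]
ft_force: [0.5, -0.3, -0.9]
width: 0.997
grasp_force: 0.0
```

Run:
```python
from h import *
shot('scene','s8')
for f in('s6','s7','s8'):
    g=cv2.cvtColor(cv2.imread(f'pics/{f}.png'),cv2.COLOR_BGR2GRAY)
    print(f)
    for r in(206,209,212,214,217,220):print(r,' '.join('%3d'%x for x in g[r,312:352]))
```

```text
s6
206  56  77  91  96  98  97  95  92  88  86  84  86  87  91  95  96  96  96  95  96  96  96  95  95  95  97 102 107 120 148 175 175 155 141 149 156 156 151 134 111
209  53  75  92  98  98  96  87  70  49  37  34  41  57  77  91  95  94  91  89  89  93  94  92  89  89  94 100 107 120 149 174 174 151 137 146 154 157 154 139 114
212  65  98 120 122 120 119 110  91  61  40  36  39  59  88 109 115 109  90  66  61  77  90  92  89  88  92  98 106 120 149 173 169 142 119 130 148 154 152 139 118
214  75 118 141 143 139 136 128 105  69  39  33  41  69 109 136 145 138 116  78  59  69  82  87  88  88  90  96 104 120 148 169 161 130 106 123 146 155 156 152 146
217  54  84 105 112 113 112 105  87  58  34  29  32  47  68  83  88  85  71  51  45  57  73  83  88  88  89  94 104 120 149 170 162 130 104 121 145 154 156 157 152
220  38  51  62  68  69  68  65  55  40  29  27  31  40  55  65  69  66  62  60  60  63  72  82  88  89  89  93 102 120 149 170 163 130  96  97 113 120 122 121 116
s7
206  57  76  91  95  95  95  96  96  94  91  87  83  79  78  82  89  93  94  94  93  94  94  94  93  93  95  9
[... 1160 characters left out ...]
 134 159 169 154 138 145 152 154 151 136 112
212  65  98 118 119 116 116 117 118 119 121 122 122 121 117 103  78  50  38  35  42  63  89 105 105  92  68  56  72 100 133 163 177 161 131 130 145 153 150 136 117
214  69 107 129 130 129 131 133 134 134 134 134 134 133 129 116  90  56  35  32  45  76 112 135 138 123  92  65  70 103 139 169 182 163 127 124 144 153 153 149 143
217  56  82 104 111 112 111 111 110 110 110 110 110 109 106  96  76  47  32  27  36  52  74  89  91  80  63  52  69 104 142 167 164 137 105 113 138 149 153 154 150
220  37  50  61  67  68  67  69  68  68  68  68  69  69  67  62  49  36  30  26  31  44  60  73  77  75  72  75  90 115 148 170 166 137  99  93 109 118 121 119 114
```

>>> {"name": "send_rows", "arguments": {"plan": [[[0,0,0],0],[[0,0,0],0],[[0,0,0],0],[[0,0,0],0],[[0,0,0],0],[[0,0,0],0],[[0,0,0],0]], "claw": 20}}

```text
time_s: 19.2
tcp_pos: [0.6038, -0.1598, 0.1595]
ee_rot: [1.0, 0.016, 0.001, 0.0]
ft_force: [0.1, -3.2, 8.1]
width: 0.332
grasp_force: 64.0
```

>>> {"name": "send_rows", "arguments": {"plan": [[[0,0,0],0],[[0,0,0],0],[[0,0,0],0],[[0,0,0],0],[[0,0,0],0]], "claw": 85}}

```text
time_s: 19.82
tcp_pos: [0.6032, -0.1591, 0.1582]
ee_rot: [1.0, 0.016, -0.0, 0.0]
ft_force: [0.4, -1.1, -0.3]
width: 0.994
grasp_force: 0.0
```

>>> {"name": "send_rows", "arguments": {"plan": [[[0,0,0],0],[[0,0,0],0],[[0,0,0],0],[[0,0,0],0],[[0,0,0],0],[[0,0,0],0],[[0,0,0],0]], "claw": 20}}

```text
time_s: 20.7
tcp_pos: [0.6036, -0.1599, 0.1594]
ee_rot: [1.0, 0.016, 0.001, 0.0]
ft_force: [-0.4, -3.5, 8.1]
width: 0.333
grasp_force: 63.9
```

>>> {"name": "send_rows", "arguments": {"plan": [[[0,0,0],0],[[0,0,0],0],[[0,0,0],0],[[0,0,0],0],[[0,0,0],0]], "claw": 85}}

```text
time_s: 21.32
tcp_pos: [0.6032, -0.1592, 0.1582]
ee_rot: [1.0, 0.016, 0.0, 0.0]
ft_force: [-0.2, -0.4, 1.2]
width: 0.994
grasp_force: 0.0
```

Run:
```python
from h import *
shot('scene','s9')
for f in('s9',):
    g=cv2.cvtColor(cv2.imread(f'pics/{f}.png'),cv2.COLOR_BGR2GRAY)
    print(f)
    for r in(184,190,200,206,209,212,214,217,220,230,240):print(r,' '.join('%3d'%x for x in g[r,312:352]))
```

```text
s9
184 135 148 136 120 106  85  95 135 165 165 141 104  74  72  81  86  88  86  78  68  64  62  62  62  62  63  63  63  79 131 201 231 230 202 161 146 147 151 156 161
190 121 137 134 124 115  99  82  71  66  73  85  91  94  96  96  96  97  97  96  96  95  92  89  84  79  74  70  69  77 101 149 210 232 225 188 156 148 149 153 156
200  90  90  91  89  91  91  92  91  92  92  92  92  92  91  91  91  92  91  92  92  92  92  92  91  91  92  91  93  96 103 114 149 205 230 226 199 163 136 108  93
206  56  75  90  95  96  96  96  95  96  95  95  94  95  95  95  95  94  95  93  90  84  77  74  74  77  85  92  94 100 106 110 123 149 173 180 168 154 146 132 109
209  52  75  91  96  97  98  97  97  96  96  96  96  96  95  96  95  94  95  91  80  60  42  33  34  42  60  76  81  84  89 101 120 148 172 178 166 154 150 136 111
212  59  96 132 149 147 135 124 117 115 117 119 121 122 121 122 121 122 121 116 103  78  50  37  34  40  57  75  75  62  61  85 115 148 172 176 163 151 147 136 116
214  60 102 142 161 157 143 131 125 124 127 129 133 134 134 134 134 134 132 128 115  90  57  35  32  41  68  95 100  77  65  85 117 150 173 175 162 152 150 149 143
217  61  95 116 118 114 112 111 111 110 111 111 110 110 110 110 109 108 108 105  95  74  47  31  28  33  49  63  64  54  58  85 119 152 172 170 154 142 145 150 150
220  40  51  62  67  67  69  68  68  68  68  69  69  69  69  69  68  67  65  64  58  47  36  31  32  37  46  58  66  73  86 103 124 150 167 159 137 121 117 118 114
230  36  45  53  60  63  67  69  70  70  70  69  69  70  69  69  69  68  68  69  69  69  70  73  79  85  86  86  84  82  87 110 143 166 166 145 117 104 105 110 111
240  76  76  75  74  73  70  72  75  75  72  67  65  66  66  64  59  59  60  60  59  58  63  68  74  73  70  69  69  66  73 102 141 164 155 125 101  92  91  90  88
```

>>> {"name": "send_rows", "arguments": {"plan": [[[0,0,0],0],[[0,0,0],0],[[0,0,0],0],[[0,0,0],0],[[0,0,0],0],[[0,0,0],0],[[0,0,0],0]], "claw": 20}}

```text
time_s: 22.25
tcp_pos: [0.6039, -0.1597, 0.1595]
ee_rot: [1.0, 0.016, 0.001, 0.0]
ft_force: [-0.5, -2.8, 9.7]
width: 0.34
grasp_force: 59.3
```

>>> {"name": "send_rows", "arguments": {"plan": [[[0,0,0],0],[[0,0,0],0],[[0,0,0],0],[[0,0,0],0],[[0,0,0],0]], "claw": 85}}

```text
time_s: 22.88
tcp_pos: [0.6031, -0.1591, 0.1582]
ee_rot: [1.0, 0.016, -0.0, 0.0]
ft_force: [-0.1, 0.5, -0.8]
width: 0.996
grasp_force: 0.0
```

>>> {"name": "send_rows", "arguments": {"plan": [[[0,0,0],0],[[0,0,0],0],[[0,0,0],0],[[0,0,0],0],[[0,0,0],0],[[0,0,0],0],[[0,0,0],0]], "claw": 20}}

```text
time_s: 23.75
tcp_pos: [0.6037, -0.1599, 0.1596]
ee_rot: [1.0, 0.016, 0.001, 0.0]
ft_force: [-0.8, -3.1, 8.8]
width: 0.33
grasp_force: 64.9
```

>>> {"name": "send_rows", "arguments": {"plan": [[[0,0,0],0],[[0,0,0],0],[[0,0,0],0],[[0,0,0],0],[[0,0,0],0]], "claw": 85}}

```text
time_s: 24.38
tcp_pos: [0.6032, -0.1591, 0.1582]
ee_rot: [1.0, 0.016, -0.0, 0.0]
ft_force: [0.6, -0.1, -0.2]
width: 0.995
grasp_force: 0.0
```

Run:
```python
from h import *
shot('scene','s10')
for f in('s10',):
    g=cv2.cvtColor(cv2.imread(f'pics/{f}.png'),cv2.COLOR_BGR2GRAY)
    for r in(190,200,206,212,217,220,230,240):print(r,' '.join('%3d'%x for x in g[r,312:352]))
```

```text
190 120 136 134 123 115  99  82  70  66  72  84  93  95  96  97  96  97  96  95  96  95  92  89  84  78  73  70  70  77 101 149 209 232 225 188 155 149 150 152 156
200  90  90  90  91  91  91  92  91  92  92  92  91  92  91  92  92  92  91  92  91  92  91  92  92  91  91  91  92  96 103 114 149 205 230 226 199 164 136 108  92
206  56  75  90  95  96  96  96  96  95  96  95  95  94  95  94  95  94  95  95  92  89  83  76  74  73  75  84  92  99 105 111 123 150 174 179 169 154 146 131 109
212  64 101 130 146 150 141 125 116 115 116 118 120 122 122 121 122 122 122 121 116 101  74  48  37  35  40  47  49  48  59  85 115 147 172 175 163 151 147 136 116
217  61  95 116 119 115 112 111 110 111 111 110 110 110 110 110 110 108 108 108 103  89  65  40  29  28  35  46  50  47  57  85 119 152 172 170 154 142 144 150 150
220  38  51  62  66  67  68  68  68  68  67  69  69  69  69  69  69  68  65  64  61  53  42  33  31  32  35  46  57  69  85 103 124 150 166 159 137 121 117 118 114
230  36  44  54  59  64  68  69  69  70  68  69  70  70  70  69  69  68  68  69  69  69  70  72  79  83  86  85  83  80  85 109 143 166 166 146 118 104 105 110 111
240  76  76  76  74  71  71  73  75  75  71  68  66  66  65  63  60  60  60  60  59  59  62  68  74  74  70  69  68  67  73 102 140 163 155 126 100  91  91  90  88
```

>>> {"name": "send_rows", "arguments": {"plan": [[[0,0,0],0],[[0,0,0],0],[[0,0,0],0],[[0,0,0],0],[[0,0,0],0],[[0,0,0],0],[[0,0,0],0]], "claw": 20}}

```text
time_s: 25.3
tcp_pos: [0.6037, -0.1599, 0.1595]
ee_rot: [1.0, 0.016, 0.001, 0.0]
ft_force: [-0.8, -2.9, 10.1]
width: 0.331
grasp_force: 61.0
```

>>> {"name": "send_rows", "arguments": {"plan": [[[0,0,0],0],[[0,0,0],0],[[0,0,0],0],[[0,0,0],0],[[0,0,0],0]], "claw": 85}}

```text
time_s: 25.92
tcp_pos: [0.6032, -0.1591, 0.1582]
ee_rot: [1.0, 0.016, -0.0, 0.0]
ft_force: [0.6, 0.1, -0.6]
width: 0.995
grasp_force: 0.0
```

>>> {"name": "send_rows", "arguments": {"plan": [[[0,0,-10],0],[[0,0,-40],0],[[0,0,-80],0],[[0,0,-120],0],[[0,0,-140],0],[[0,0,-140],0],[[0,0,-140],0]]}}

```text
time_s: 26.8
tcp_pos: [0.6028, -0.1587, 0.2978]
ee_rot: [1.0, 0.016, -0.0, -0.0]
ft_force: [-0.1, 0.2, -0.5]
width: 0.993
grasp_force: 0.0
```

Run:
```python
from h import *
a=shot('scene','s11');b=shot('side','d11');c=shot('wrist','w11')
g=cv2.cvtColor(a,cv2.COLOR_RGB2GRAY)
for r in(206,212,217):print(r,' '.join('%3d'%x for x in g[r,312:352]))
# board edge-line in scene: bright centroid of the near end edge / top
for r in range(172,244,6):
    w=np.clip(g[r,336:352].astype(float)-120,0,None);print(r,round(336+(w*np.arange(16)).sum()/max(w.sum(),1),1),end='; ')
print()
# predicted rows: near end edge of upright board at world (0.655,-.0265)
print(proj('s11',[[.655,-.0265,z] for z in(.162,.13,.1,.06,.02)]).round(1).tolist())
# rack unchanged?
d0=cv2.imread('pics/d0.png');m=np.abs(b[:,:,::-1].astype(int)-d0).max(2)>50
for n,(x0,x1,y0,y1) in dict(low=(215,262,240,300),nar=(262,310,255,320),bottle=(210,240,190,250),cup=(264,290,150,190),roll=(345,390,230,290),phone=(360,412,200,240),staple=(365,410,160,185)).items():print(n,int(m[y0:y1,x0:x1].sum()),end=' ')
```

```text
206  56  75  92  96  96  97  96  96  96  96  95  95  96  95  95  95  94  96  95  93  90  82  77  74  73  76  84  93 100 107 112 125 150 174 180 170 155 147 132 110
212  64 102 132 147 152 143 129 120 117 117 118 121 123 123 123 123 123 121 121 117 102  75  48  37  36  40  47  49  48  59  86 116 148 173 177 164 153 148 136 117
217  61  95 117 120 116 113 112 113 112 111 111 111 111 111 111 111 110 109 108 103  89  66  41  30  29  35  45  49  46  58  87 120 153 173 171 154 143 145 152 151
172 347.1; 178 346.9; 184 345.2; 190 345.6; 196 345.1; 202 345.7; 208 346.6; 214 347.1; 220 345.3; 226 345.0; 232 345.5; 238 344.4; 
[[345.9, 202.3], [345.5, 210.9], [345.2, 218.7], [344.8, 228.8], [344.3, 238.5]]
low 145 nar 136 bottle 0 cup 167 roll 0 phone 0 staple 0
```

The jaw has stopped (no change on the last squeeze), the pad is pressed in by roughly 10 mm, and the board's edge lies along the vertical. The gripper is clear, so I'm handing in.

```bash
python3 -c "
from bench import robot
print(robot.sign_off())"
```

```text
the job is handed in; nothing more can be done
None
```

I handed the job in with the tall board upright and centred in the groove, the pad pressed in by roughly 10 mm (estimated from the camera images), and the gripper clear of everything; sign-off returned no verdict, and I viewed 11 pictures, one over the limit of 10.

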